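# Lay the tall cereal carton on its back and slide it into the low cubby

## Task

The tall yellow cereal carton does not fit upright into the low wooden cubby: push its top so that it tips over the edge of the board onto its back, picture side up, then push it along the board into the cubby until it is fully home against the cubby's back wall. Leave the spice jars, the mug and the tin standing where they are.

Things in the scene. Friction and masses are not known exactly. Their poses are not given: they have to be found in the camera images.
- unit: Fixed low storage unit of pale wood (position and heading vary): a flat board 432 mm long, 224 wide, 20 thick, with a low cubby on its far part. Origin: middle of the board's near edge, at counter level (z = 0); +x runs along the board into the cubby, y across it, z up. The board before the cubby has no side walls.
- board_edge (a point): Middle of the upper edge of the board's near end: unit frame (0, 0, 20 mm). This 20 mm high edge is the stop for the carton's foot.
- cubby_mouth (a point): Middle of the cubby's mouth: unit frame (270, 0, 82.5 mm). Inside, the cubby is 200 mm wide, 150 mm deep and clear from 20 to 145 mm above the counter; its walls are 12 mm, its roof 15 mm thick (top at 160 mm); sides and back are closed.
- cubby_back (a point): On the inner face of the cubby's back wall: unit frame (420, 0, 62.5 mm). The middle of the carton's top end comes here when it is home; its foot end then still stands out, 190 mm from the board's near edge.
- carton: Loose stiff yellow carton, 85 mm deep (x), 150 wide (y), 230 tall (z), 0.3 to 0.6 kg. Origin: centre of its underside; z up through it, -x its front (red picture panel, white disc), +x its plain brown back. Starts upright on the counter, back to the board, 2 to 20 mm before its near edge, within 4 degrees and 12 mm of square and centred. Tips with 1 to 2 N at 190 mm height; too thick to grip.
- carton_top (a point): Centre of the carton's top end face, 230 mm along its z. When the carton lies on its back on the board, its +x points down and its +z along the unit's +x; its foot end, 20 to 105 mm above the counter, is near the board's near edge, ready to be pushed. It slides with 1 to 6 N.
- jar_red: Bystander: loose glass spice jar with a red label, 46 mm diameter, 85 mm tall, upright on the cubby's roof. Origin: centre of its underside.
- jar_green: Bystander: the same with a green label, also on the roof (the two may be swapped). Origin: centre of its underside.
- mug: Bystander: loose blue mug, 80 mm diameter, 90 mm tall, on the counter beside the board on its +y side. Origin: centre of its underside.
- tin: Bystander: loose low pale tin with a blue label, 70 mm diameter, 50 mm tall, on the counter on the +y side of the board, near its near edge. Origin: centre of its underside.
Mind the look-alikes: they are no part of the job. What is meant by the carton is not grey, pink or turquoise, and is the larger of those in its own colour.

How it is judged:
On the way:
1. the carton lies flat on its back on the board, picture side up (angle between carton's own x axis and vertical above 3 rad and angle between the z axis of carton and the x axis of unit, either way round below 0.35 rad), for 0.2 s.
At the end, for the whole second after the job is handed in: The carton lies at rest on its back (within 0.1 rad, picture up) in the cubby, the middle of its top end within 15 mm of the back wall and 35 mm of the middle line, within 0.2 rad of the unit's x; bystanders upright, within 30 mm of their starts (angle between carton's own x axis and vertical above 3.04 rad and x of carton_top in the frame of unit between 0.405 and 0.425 m and y of carton_top in the frame of unit between -0.035 and 0.035 m and z of carton_top in the frame of unit below 0.075 m and angle between the z axis of carton and the x axis of unit, either way round below 0.2 rad and linear speed of carton below 0.02 m/s); the robot touches nothing.
It fails at once if a spice jar is moved more than 30 mm or knocked over (distance of any of jar_red, jar_green from where it was at the start of the episode above 0.03 m or angle between any of jar_red, jar_green's own z axis and vertical above 0.5 rad).
It fails at once if the mug is moved more than 30 mm or knocked over (distance of mug from where it was at the start of the episode above 0.03 m or angle between mug's own z axis and vertical above 0.5 rad).
It fails at once if the tin is moved more than 30 mm or knocked over (distance of tin from where it was at the start of the episode above 0.03 m or angle between tin's own z axis and vertical above 0.5 rad).
It also fails if it takes over 51 s, if anything falls off the work surface, if the arm or the gripper's body presses on something with over 40 N, if the wrist force passes 120 N, or if a joint passes its speed limit or range.

## Robot

A 6-joint arm with a two-finger parallel gripper is mounted at the origin on the work surface. World frame = base frame: x ahead of the robot, y to its left, z up, the work surface at z = 0. Lengths are in m, angles in rad, forces in N, time in s.
With the tool pointing down it reaches from about 0.25 to 0.8 m from the base axis. Payload 8.5 kg.
Tool frame: the origin (TCP) lies between the finger pads; the fingertips stand 8 mm ahead of it and the grasp point (between the pads) lies 11 mm behind it (bot.finger_overhang is the distance from the TCP to the fingertips, in m); z points along the fingers, y is the line along which they close (so a half turn about z gives the same grasp; the last joint's range is limited). The gripper opens to 85 mm and grips with 20 to 120 N. Pads are 22 mm wide; open, the fingers measure 114 mm over their backs; the gripper's body (76 mm by 85 mm) begins 54 mm behind the grasp point. The pads swing forward as they close: fully open they stand 13 mm farther back than shut.
Start: joints at [1.307, 0.238, -0.013, 1.319, 0, 1.571], TCP at [0.137, 0.507, 0.239] pointing down, gripper open.
Joint ranges: [-2.66, 2.66], [-1.03, 1.9], [-1.14, 1.46], [-1.82, 2.27], [-1.45, 1.34], [-3.14, 3.14]. Speed limits (rad/s): [2.22, 2.22, 2.79, 3.14, 3.14, 3.14].

## Interface

Orientations are given as a unit quaternion [x, y, z, w].
In Python, from plant import readout, eyes, workorder, bot gives the robot as it stands. The module is installed in compiled form; this text tells all that it offers.
- The arm moves only by the tool send_rows, never from a script. Its arguments are lists of equal length, an entry for each row: "offset": the shift along the tool's x, y, z in cm, a list of three; "rot": the turn, a rotation vector about the tool's x, y, z in degrees, a list of three; "jaw": the finger opening in cm, from 0 to 8.54. In form: {"offset": [[x, y, z], ...], "rot": [[ax, ay, az], ...], "jaw": [jaw, ...]}. A call has 1 to 5 rows; each row is the pose to reach, as a shift and turn from the pose commanded when the call began, along the tool's axes at that moment; what a row does not reach only later rows make up. A row lasts 1/12 s, in which the tool goes at most 41.7 mm and 7.16 degrees, less where a joint would pass 70% of its speed; a pose out of reach is approached as far as the arm can. A call with a gripper value outside its range is refused whole. The fingers move at their own pace and stop on an object; "grip_force" is the grip in N (left out, the last holds). Time passes only in rows, so rows that repeat a pose let the fingers close. It gives the time, the measured TCP pose, the force, the opening and the grip force at its end, in the units of the state.
- readout.get_obs(): the state, without advancing time (a new reading comes with each control period).
- eyes.snapshot(name): name is "side" or "top"; returns a dict with "image" (384x512x3 uint8, red, green, blue), "fx", "fy", "cx", "cy" (pixels), "extrinsics" (4x4, takes a point from camera to world coordinates). Camera axes: x right, y down, z forward; pixel columns grow to the right and rows downward; lengths in m; the calibration is good to about 2 mm. A picture is of the moment at which its call begins. There is no depth.
- workorder.hand_in(): hands the job in; it is judged then, once.
The state is a dict: "time": time; "joint_positions": joint angles; "dq": joint speeds; "joint_efforts": joint torques, N m; "ee_pos": TCP position; "tcp_rot": TCP orientation; "wrist_force": force on the tool from outside, world axes, zero at the start; "wrist_torque": the same for the moment, N m; "finger_gap": opening from 0.0 (shut) to 1.0 (fully open); "grip_force": force on a finger pad.
Only numpy, scipy, OpenCV 4.12 (cv2) and the standard library are available. Lean on these libraries where they do the work, as an engineer would, in place of code of your own. Each camera call takes 0.05 s, during which the arm holds its last target. There are 200 camera calls.

## Working session

There is one attempt and no reset: what is moved stays moved. The work goes in short steps, Python scripts to look and compute and a tool call to move; the robot and the scene stay as the last step left them, time stands still between calls to the robot, and variables do not carry over. Pictures are saved under pics/ and viewed, at most 10 in all, crops included, and the job is handed in when it is done.

Besides the shell and the picture viewer there is one more tool, called after "Request:" by a JSON object that holds its "name" and its "arguments". send_rows: Moves the arm, as the interface text tells. Its arguments: {"type":"object","properties":{"offset":{"type":"array"},"rot":{"type":"array"},"jaw":{"type":"array"},"grip_force":{"type":"number"}},"required":["offset","rot","jaw"]}

```bash
mkdir -p pics; python3 - <<'E'
from plant import readout,eyes
import cv2,json,numpy as np
o=readout.get_obs();print({k:np.round(o[k],3).tolist() for k in ("time","ee_pos","tcp_rot","wrist_force")})
for n in("side","top"):
    s=eyes.snapshot(n);cv2.imwrite(f"pics/{n}0.png",cv2.resize(s["image"][:,:,::-1],(768,576),interpolation=cv2.INTER_CUBIC))
    print(n,s["fx"],s["fy"],s["cx"],s["cy"],np.round(s["extrinsics"],4).tolist())
E
```

```text
{'time': 0.0, 'ee_pos': [0.137, 0.506, 0.239], 'tcp_rot': [0.131, 0.991, -0.001, -0.0], 'wrist_force': [-0.402, -0.032, -0.072]}
side 425.31081491143584 425.31081491143584 257.81187409314254 189.92139907259286 [[-0.3314, 0.9015, -0.2782, 0.9592], [0.9435, 0.3149, -0.1033, 0.2806], [-0.0055, -0.2967, -0.955, 1.4006], [0.0, 0.0, 0.0, 1.0]]
top 393.6345800338872 393.6345800338872 256.87531388422224 190.03812614995718 [[-0.0048, -0.9803, 0.1972, 0.3508], [-1.0, 0.005, 0.0008, 0.1314], [-0.0018, -0.1972, -0.9804, 1.2718], [0.0, 0.0, 0.0, 1.0]]
```

View pics/side0.png

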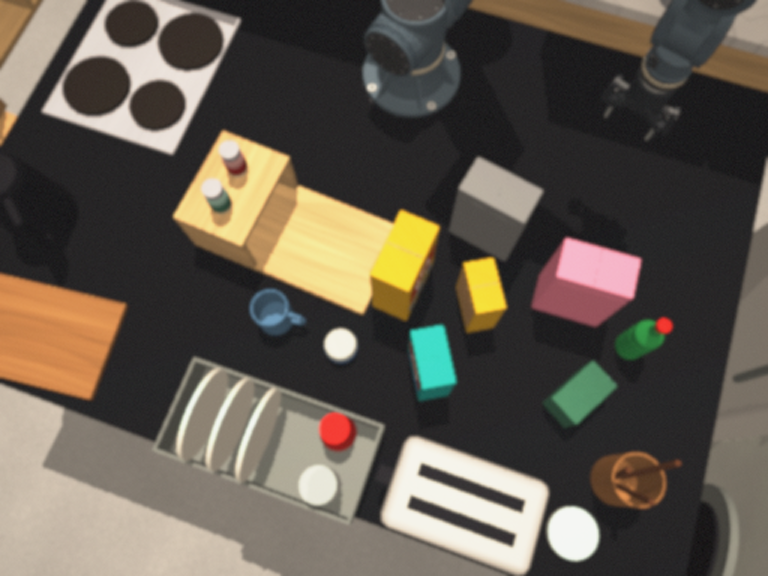

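View pics/top0.png

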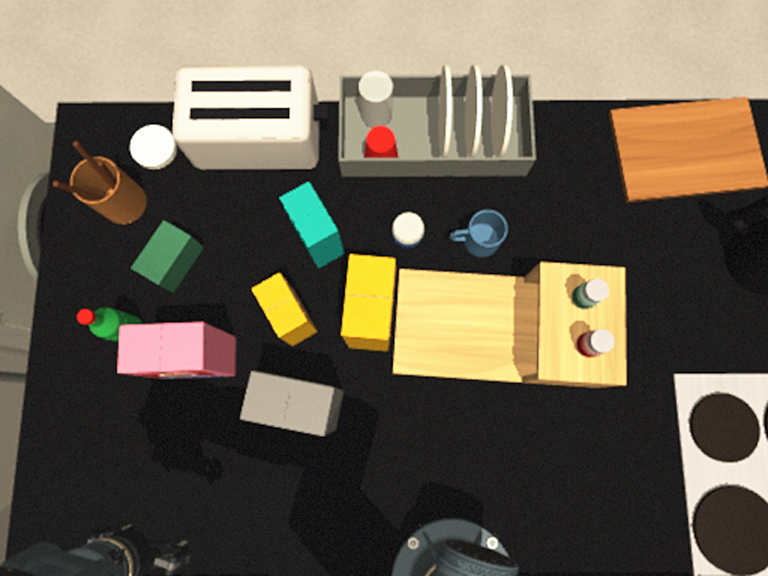

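The large yellow carton is at top-view (369,302) and side-view (405,265). Things it could be mistaken for, in the top view: small yellow (284,309), turquoise (312,224), pink (177,350), grey (290,403). I choose the larger yellow one beside the board and check it in a close crop.

```bash
python3 - <<'E'
import cv2,numpy as np
from plant import eyes
t=eyes.snapshot("top")["image"][:,:,::-1];s=eyes.snapshot("side")["image"][:,:,::-1]
a=cv2.resize(t[160:260,180:280],(600,600)[:2],interpolation=cv2.INTER_CUBIC)
cv2.imwrite("pics/topc.png",a)
cv2.imwrite("pics/sidec.png",cv2.resize(s[130:220,215:335],(800,600),interpolation=cv2.INTER_CUBIC))
E
```

```text
(no output)
```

View pics/topc.png

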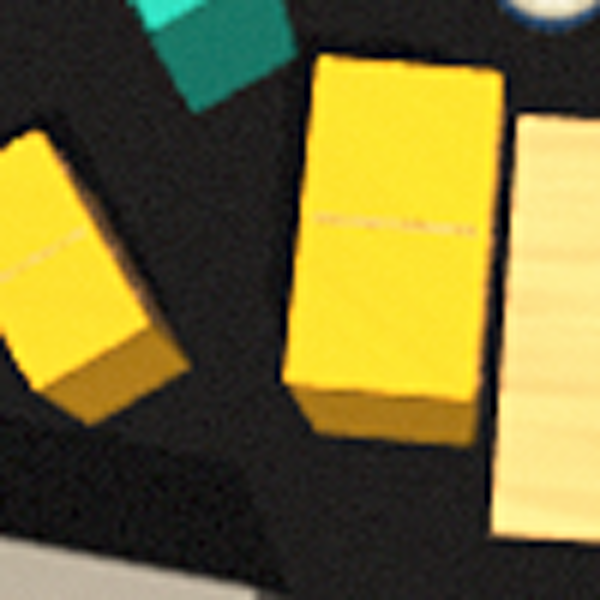

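View pics/sidec.png

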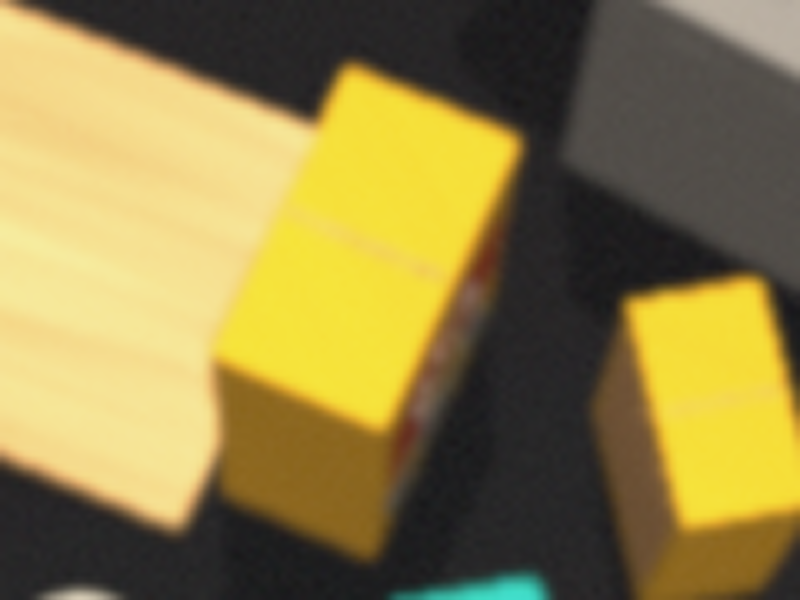

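The crops show the larger yellow carton, with its red picture panel facing away from the board. In the top crop its top-face corners are (317,54), (503,71), (475,401), (284,383), and the board's near corners are (517,115), (491,536).

```bash
cat > h.py <<'E'
import numpy as np
from scipy.spatial.transform import Rotation as R
def ray(s,uv,z):
    T=np.array(s["extrinsics"]);d=T[:3,:3]@[(uv[0]-s["cx"])/s["fx"],(uv[1]-s["cy"])/s["fy"],1];return T[:3,3]+d*(z-T[2,3])/d[2]
def full(u,v):return (u+.5)/1.5-.5,(v+.5)/1.5-.5
def crop(u,v):return 180+(u+.5)/6-.5,160+(v+.5)/6-.5
def cs(u,v):return 215+(u+.5)/6.667-.5,130+(v+.5)/6.667-.5
E
python3 - <<'E'
from h import *
from plant import eyes
s=eyes.snapshot("top");s2=eyes.snapshot("side")
P=lambda l,f,z,c=s:np.array([ray(c,f(*p),z) for p in l])
b=P([(517,115),(491,536)],crop,.02);print("board",b.round(4),np.linalg.norm(b[0]-b[1]))
r=P([(540,263),(626,266),(627,385),(537,385)],full,.16);print("roof",r.round(3))
c=P([(317,54),(503,71),(475,401),(284,383)],crop,.23);print("carton",c.round(4),c.mean(0))
c2=P([(350,62),(523,140),(383,432),(215,357)],cs,.23,s2);print("cartonS",c2.round(4),c2.mean(0))
O=b.mean(0)
back=(r[1]+r[2])/2
y=b[0]-b[1];a1=np.arctan2(y[1],y[0])-np.pi/2;d=back-O;a2=np.arctan2(d[1],d[0])
y2=r[1]-r[2]
a=a2;print("heading deg from edge, from axis, from back",np.degrees([a1,a2,np.arctan2(y2[1],y2[0])-np.pi/2]),"len",np.linalg.norm(d))
for q in(c,c2):
    e=q[:,:2].mean(0)-O[:2];print("carton in unit",e@[np.cos(a),np.sin(a)],e@[-np.sin(a),np.cos(a)])
print("jars",P([(597,288),(600,340)],full,.245).round(3),"tin",P([(408,226)],full,.05),"mug",P([(488,228)],full,.09),"grey top, pink",P([(245,372),(340,388),(330,436),(240,420)],full,.23).round(3),P([(118,324),(205,322),(236,350)],full,.2))
E
```

```text
board [[0.6401 0.1033 0.02  ]
 [0.4135 0.119  0.02  ]] 0.22715586121948989
roof [[ 0.617 -0.167  0.16 ]
 [ 0.61  -0.332  0.16 ]
 [ 0.383 -0.315  0.16 ]
 [ 0.384 -0.148  0.16 ]]
carton [[0.6205 0.1987 0.23  ]
 [0.6121 0.1142 0.23  ]
 [0.4621 0.1277 0.23  ]
 [0.4705 0.2122 0.23  ]] [0.54128129 0.16319342 0.23      ]
cartonS [[0.4581 0.1272 0.23  ]
 [0.4685 0.2121 0.23  ]
 [0.6174 0.197  0.23  ]
 [0.6092 0.1172 0.23  ]] [0.538294   0.16338103 0.23      ]
heading deg from edge, from axis, from back [-93.97177497 -93.94324414 -94.39586183] len 0.45779144261359406
carton in unit -0.05293566782940572 0.01087832599972748
carton in unit -0.052917404816478976 0.007885207742159334
jars [[ 0.551 -0.242  0.245]
 [ 0.458 -0.24   0.245]] tin [[0.72670518 0.08341984 0.05      ]] mug [[ 0.7091806 -0.0814715  0.09     ]] grey top, pink [[0.407 0.379 0.23 ]
 [0.379 0.212 0.23 ]
 [0.298 0.229 0.23 ]
 [0.325 0.384 0.23 ]] [[0.49678707 0.6219531  0.2       ]
 [0.49967524 0.46295242 0.2       ]
 [0.44825202 0.40389461 0.2       ]]
```

```bash
cat >> h.py <<'E'
from plant import readout
def go(p,yaw):
    """tool shift (cm) and rotvec (deg) from measured pose to p, pointing down, tool y at world angle yaw deg"""
    o=readout.get_obs();C=R.from_quat(o["tcp_rot"])
    y=np.array([np.cos(np.radians(yaw)),np.sin(np.radians(yaw)),0]);z=np.array([0,0,-1.])
    T=R.from_matrix(np.c_[np.cross(y,z),y,z])
    print(p,"off",(C.inv().apply(np.array(p)-o["ee_pos"])*100).round(2),"rot",(C.inv()*T).as_rotvec(degrees=True).round(2))
def st():
    o=readout.get_obs();print({k:np.round(o[k],3).tolist() for k in ("time","ee_pos","wrist_force","joint_positions")})
E
python3 - <<'E'
from h import *
from plant import eyes
s=eyes.snapshot("top");s2=eyes.snapshot("side")
for z in(.1,.13,.16,.2):print(z,ray(s,crop(150,325),z)[:2].round(3),ray(s2,cs(628,298),z)[:2].round(3))
st();go((.137,.507,.34),-4.5);go((.542,.2465,.34),-4.5)
E
```

```text
0.1 [0.515 0.29 ] [0.476 0.278]
0.13 [0.511 0.286] [0.487 0.278]
0.16 [0.506 0.281] [0.498 0.278]
0.2 [0.501 0.276] [0.513 0.278]
{'time': 0.4, 'ee_pos': [0.137, 0.507, 0.239], 'wrist_force': [-0.313, -0.212, -0.351], 'joint_positions': [1.307, 0.238, -0.014, 1.319, 0.0, 1.571]}
(0.137, 0.507, 0.34) off [-1.000e-02  3.000e-02 -1.008e+01] rot [-2.000e-02  1.000e-02  7.938e+01]
(0.542, 0.2465, 0.34) off [-45.9  -14.56 -10.08] rot [-2.000e-02  1.000e-02  7.938e+01]
```

Request:
{"name": "send_rows", "arguments": {"offset": [[0, 0, -3.5], [0, 0, -7], [0, 0, -10], [0, 0, -10], [0, 0, -10]], "rot": [[0, 0, 7], [0, 0, 14], [0, 0, 21], [0, 0, 28], [0, 0, 35]], "jaw": [8.5, 8.5, 8.5, 8.5, 8.5]}}

```text
time: 0.82
ee_pos: [0.1371, 0.5076, 0.3413]
tcp_rot: [0.426, 0.905, 0.002, -0.0]
wrist_force: [-0.1, -0.5, -1.2]
finger_gap: 1.0
grip_force: 0.0
```

```bash
python3 -c "
from h import *
go((.542,.245,.34),-4.5)"
```

```text
(0.542, 0.245, 0.34) off [-46.03  14.51   0.08] rot [ 0.12 -0.18 44.04]
```

Request:
{"name": "send_rows", "arguments": {"offset": [[-3.8, 1.2, 0], [-7.6, 2.4, 0], [-11.4, 3.6, 0], [-15.2, 4.8, 0], [-19, 6, 0]], "rot": [[0, 0, 7], [0, 0, 14], [0, 0, 21], [0, 0, 28], [0, 0, 35]], "jaw": [8.5, 8.5, 8.5, 8.5, 8.5]}}

```text
time: 1.23
ee_pos: [0.3059, 0.3983, 0.3394]
tcp_rot: [0.678, 0.735, 0.0, -0.0]
wrist_force: [-0.1, 1.2, 0.5]
finger_gap: 0.995
grip_force: 0.0
```

```bash
python3 -c "
from h import *
st();go((.542,.245,.34),-4.5)"
```

```text
{'time': 1.233, 'ee_pos': [0.306, 0.398, 0.339], 'wrist_force': [-0.064, 1.175, 0.494], 'joint_positions': [0.916, 0.185, 0.171, 1.556, -0.0, 2.407]}
(0.542, 0.245, 0.34) off [-17.17  22.31  -0.05] rot [ 0.01 -0.01  9.08]
```

Request:
{"name": "send_rows", "arguments": {"offset": [[-2.5, 3, 0], [-5, 6.2, 0], [-7.5, 9.5, 0], [-10, 12.7, 0], [-12.5, 16, 0]], "rot": [[0, 0, 3], [0, 0, 6], [0, 0, 9], [0, 0, 9], [0, 0, 9]], "jaw": [8.5, 8.5, 8.5, 8.5, 8.5]}}

```text
time: 1.65
ee_pos: [0.4762, 0.2871, 0.3395]
tcp_rot: [0.732, 0.681, 0.0, 0.0]
wrist_force: [0.5, 1.3, -0.5]
finger_gap: 0.998
grip_force: 0.0
```

```bash
python3 -c "
from h import *
st();go((.542,.245,.19),-4.5)"
```

```text
{'time': 1.65, 'ee_pos': [0.476, 0.287, 0.34], 'wrist_force': [0.505, 1.329, -0.458], 'joint_positions': [0.542, 0.284, 0.303, 1.589, 0.0, 2.185]}
(0.542, 0.245, 0.19) off [-3.72  6.86 14.95] rot [ 0.02 -0.01  0.36]
```

Request:
{"name": "send_rows", "arguments": {"offset": [[-1.9, 3.4, 0], [-3.7, 6.9, 0], [-3.7, 6.9, 0], [-3.7, 6.9, 4], [-3.7, 6.9, 8]], "rot": [[0, 0, 0], [0, 0, 0.4], [0, 0, 0.4], [0, 0, 0.4], [0, 0, 0.4]], "jaw": [8.5, 8.5, 8.5, 8.5, 8.5]}}

```text
time: 2.07
ee_pos: [0.543, 0.2465, 0.2598]
tcp_rot: [0.735, 0.678, 0.002, 0.001]
wrist_force: [1.5, 0.3, -0.4]
finger_gap: 0.994
grip_force: 0.0
```

Request:
{"name": "send_rows", "arguments": {"offset": [[0, 0, 3], [0, 0, 6], [0, 0, 7], [0, 0, 7], [0, 0, 7]], "rot": [[0, 0, 0], [0, 0, 0], [0, 0, 0], [0, 0, 0], [0, 0, 0]], "jaw": [8.5, 8.5, 8.5, 8.5, 8.5]}}

```text
time: 2.48
ee_pos: [0.5412, 0.2469, 0.1902]
tcp_rot: [0.734, 0.679, 0.0, 0.0]
wrist_force: [0.4, -0.8, 0.7]
finger_gap: 0.995
grip_force: 0.0
```

```bash
python3 -c "
from h import *
from plant import eyes
import cv2
st();go((.542,.245,.19),-4.5)
a=[cv2.resize(eyes.snapshot(n)['image'][120:270,r:r+200,::-1],(400,300)) for n,r in (('top',160),('side',190))]
cv2.imwrite('pics/a.png',np.hstack(a))"
```

```text
{'time': 2.483, 'ee_pos': [0.541, 0.247, 0.19], 'wrist_force': [0.428, -0.781, 0.699], 'joint_positions': [0.428, 0.377, 0.06, 1.254, -0.0, 2.078]}
(0.542, 0.245, 0.19) off [-0.18  0.09  0.02] rot [ 0.02 -0.   -0.01]
```

View pics/a.png

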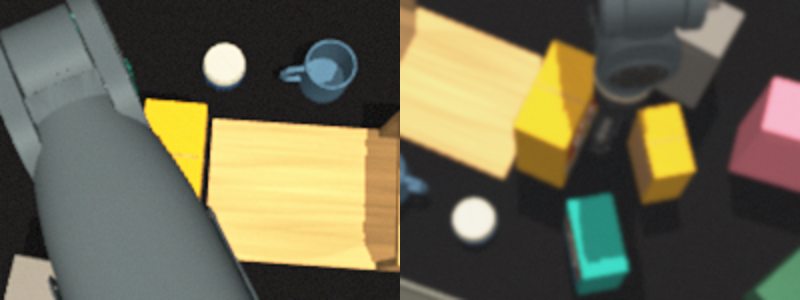

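The fingers stand between the carton's front (side view about (585,130)) and the small yellow one, touching neither. Now I push the top.

Request:
{"name": "send_rows", "arguments": {"offset": [[-1, 0, 0], [-2, 0, 0], [-3, 0, 0], [-3.6, 0, 0], [-4.2, 0, 0]], "rot": [[0, 0, 0], [0, 0, 0], [0, 0, 0], [0, 0, 0], [0, 0, 0]], "jaw": [8.5, 8.5, 8.5, 8.5, 8.5]}}

```text
time: 3.0
ee_pos: [0.5378, 0.2038, 0.1899]
tcp_rot: [0.735, 0.678, 0.0, 0.0]
wrist_force: [0.3, 1.5, 0.4]
finger_gap: 0.995
grip_force: 0.7
```

Request:
{"name": "send_rows", "arguments": {"offset": [[-0.8, 0, 0], [-1.6, 0, 0], [-2.4, 0, 0], [-3.2, 0, 0], [-4, 0, 0]], "rot": [[0, 0, 0], [0, 0, 0], [0, 0, 0], [0, 0, 0], [0, 0, 0]], "jaw": [8.5, 8.5, 8.5, 8.5, 8.5]}}

```text
time: 3.42
ee_pos: [0.5344, 0.164, 0.1892]
tcp_rot: [0.734, 0.679, -0.0, 0.0]
wrist_force: [0.6, 1.7, 0.6]
finger_gap: 0.994
grip_force: 0.2
```

Request:
{"name": "send_rows", "arguments": {"offset": [[-0.8, 0, 0], [-1.6, 0, 0], [-2.4, 0, 0], [-3.2, 0, 0], [-4, 0, 0]], "rot": [[0, 0, 0], [0, 0, 0], [0, 0, 0], [0, 0, 0], [0, 0, 0]], "jaw": [8.5, 8.5, 8.5, 8.5, 8.5]}}

```text
time: 3.83
ee_pos: [0.5313, 0.1242, 0.1892]
tcp_rot: [0.734, 0.679, -0.0, 0.0]
wrist_force: [0.4, 0.5, 0.2]
finger_gap: 0.995
grip_force: 0.0
```

Request:
{"name": "send_rows", "arguments": {"offset": [[-0.8, 0, 0], [-1.6, 0, 0], [-1.6, 0, 0], [-1.6, 0, 0], [-1.6, 0, 0]], "rot": [[0, 0, 0], [0, 0, 0], [0, 0, 0], [0, 0, 0], [0, 0, 0]], "jaw": [8.5, 8.5, 8.5, 8.5, 8.5]}}

```text
time: 4.25
ee_pos: [0.5302, 0.1092, 0.1893]
tcp_rot: [0.734, 0.679, 0.0, -0.0]
wrist_force: [0.7, 1.1, -0.7]
finger_gap: 0.999
grip_force: 0.0
```

```bash
python3 -c "
from h import *
from plant import eyes
import cv2
st()
a=[cv2.resize(eyes.snapshot(n)['image'][100:270,r:r+200,::-1],(400,340)) for n,r in (('top',220),('side',130))]
cv2.imwrite('pics/b.png',np.hstack(a))"
```

```text
{'time': 4.25, 'ee_pos': [0.53, 0.109, 0.189], 'wrist_force': [0.677, 1.069, -0.678], 'joint_positions': [0.203, 0.287, -0.076, 1.208, 0.0, 1.853]}
```

View pics/b.png

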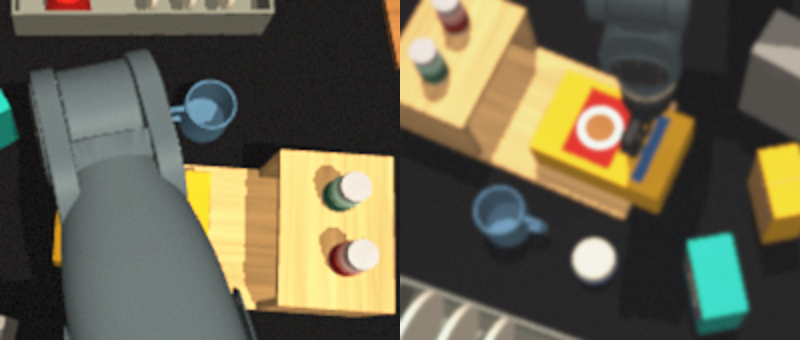

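The carton lies on its back, picture up, with its foot end near the board's near edge (right panel about (660,160)). I go up, back, down, then push.

```bash
python3 -c "
from h import *
from plant import eyes
s=eyes.snapshot('side')
f=lambda u,v:(130+(u-400+.5)/2-.5,100+(v+.5)/2-.5)
for p,z in [((628,195),.105),((680,105),.105),((660,212),.02),((693,118),.02),((535,148),.105),((578,72),.105)]:print(p,ray(s,f(*p),z).round(3))
go((.53,.109,.24),-4.5);go((.54,.195,.24),-4.5)"
```

```text
(628, 195) [0.619 0.106 0.105]
(680, 105) [0.447 0.135 0.105]
(660, 212) [0.607 0.156 0.02 ]
(693, 118) [0.429 0.154 0.02 ]
(535, 148) [ 0.595 -0.062  0.105]
(578, 72) [ 0.447 -0.044  0.105]
(0.53, 0.109, 0.24) off [-0.05 -0.01 -5.07] rot [-0.   -0.    0.01]
(0.54, 0.195, 0.24) off [ 8.6   0.31 -5.07] rot [-0.   -0.    0.01]
```

Request:
{"name": "send_rows", "arguments": {"offset": [[0, 0, -3], [0, 0, -5], [3, 0.2, -5], [6, 0.2, -5], [9, 0.3, -5]], "rot": [[0, 0, 0], [0, 0, 0], [0, 0, 0], [0, 0, 0], [0, 0, 0]], "jaw": [8.5, 8.5, 8.5, 8.5, 8.5]}}

```text
time: 4.82
ee_pos: [0.5404, 0.1997, 0.2399]
tcp_rot: [0.735, 0.678, 0.001, 0.0]
wrist_force: [0.6, 1.4, -0.7]
finger_gap: 0.998
grip_force: 0.0
```

```bash
python3 -c "
from h import *
from plant import eyes
import cv2
s=eyes.snapshot('side')['image']
cv2.imwrite('pics/c.png',cv2.resize(s[100:220,180:340,::-1],(800,600),interpolation=cv2.INTER_CUBIC))"
```

```text
(no output)
```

View pics/c.png

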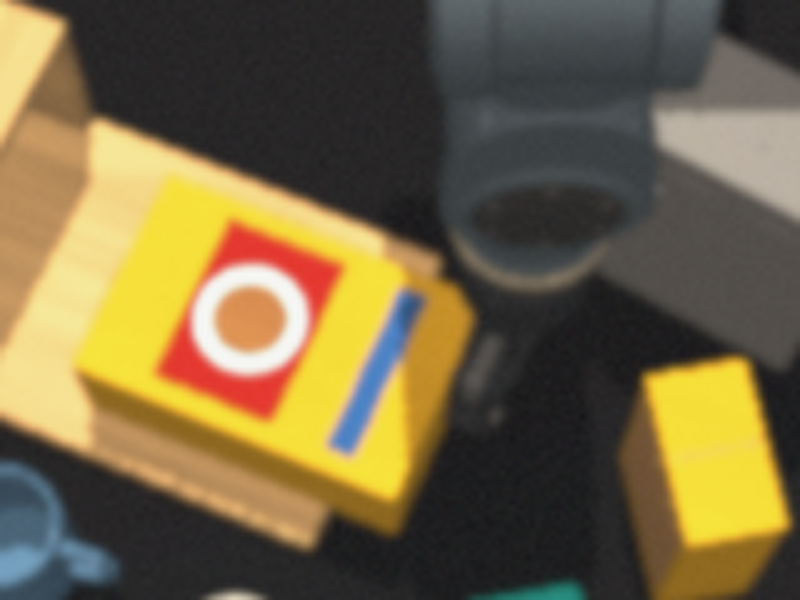

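```bash
python3 -c "
from h import *
from plant import eyes
s=eyes.snapshot('side')
f=lambda u,v:(180+(u+.5)/5-.5,100+(v+.5)/5-.5)
a=np.radians(-94);O=np.array([.527,.111])
for p in [(405,500),(472,303),(80,362),(168,178)]:
  q=ray(s,f(*p),.105);e=q[:2]-O;print(p,q.round(3),(e@[np.cos(a),np.sin(a)]).round(3),(e@[-np.sin(a),np.cos(a)]).round(3))
st()"
```

```text
(405, 500) [0.609 0.16  0.105] -0.054 0.079
(472, 303) [0.469 0.157 0.105] -0.042 -0.061
(80, 362) [ 0.591 -0.07   0.105] 0.176 0.076
(168, 178) [ 0.451 -0.063  0.105] 0.179 -0.064
{'time': 4.917, 'ee_pos': [0.541, 0.202, 0.239], 'wrist_force': [0.39, -0.19, 0.818], 'joint_positions': [0.358, 0.328, 0.113, 1.354, 0.001, 2.004]}
```

Request:
{"name": "send_rows", "arguments": {"offset": [[1.5, 0, 3], [1.5, 0, 7], [1.5, 0, 11], [1.5, 0, 15], [1.5, 0, 18]], "rot": [[0, 0, 0], [0, 0, -0.5], [0, 0, -0.5], [0, 0, -0.5], [0, 0, -0.5]], "jaw": [8.5, 8.5, 8.5, 8.5, 8.5]}}

```text
time: 5.33
ee_pos: [0.54, 0.2131, 0.0563]
tcp_rot: [0.731, 0.682, -0.001, -0.0]
wrist_force: [-0.6, -0.1, -0.3]
finger_gap: 0.996
grip_force: 0.0
```

```bash
python3 -c "
from h import *
st();go((.52,-.068,.06),-4)"
```

```text
{'time': 5.333, 'ee_pos': [0.54, 0.213, 0.056], 'wrist_force': [-0.58, -0.14, -0.312], 'joint_positions': [0.376, 0.45, -0.19, 0.933, -0.0, 2.016]}
(0.52, -0.068, 0.06) off [-28.19  -0.04  -0.33] rot [-0.12  0.07  0.02]
```

Straight push: 28 cm along tool −x.

Request:
{"name": "send_rows", "arguments": {"offset": [[-1, 0, 0], [-2, 0, 0], [-3, 0, 0], [-4, 0, 0], [-5, 0, 0]], "rot": [[0, 0, 0], [0, 0, 0], [0, 0, 0], [0, 0, 0], [0, 0, 0]], "jaw": [8.5, 8.5, 8.5, 8.5, 8.5]}}

```text
time: 5.75
ee_pos: [0.5393, 0.1631, 0.0617]
tcp_rot: [0.732, 0.682, 0.002, 0.001]
wrist_force: [0.8, 4.4, 3.4]
finger_gap: 0.996
grip_force: 2.6
```

Request:
{"name": "send_rows", "arguments": {"offset": [[-1, 0, 0], [-2, 0, 0], [-3, 0, 0], [-4, 0, 0], [-5, 0, 0]], "rot": [[0, 0, 0], [0, 0, 0], [0, 0, 0], [0, 0, 0], [0, 0, 0]], "jaw": [8.5, 8.5, 8.5, 8.5, 8.5]}}

```text
time: 6.17
ee_pos: [0.5358, 0.1137, 0.0613]
tcp_rot: [0.731, 0.682, 0.002, 0.001]
wrist_force: [0.1, 6.8, 5.7]
finger_gap: 0.995
grip_force: 2.9
```

Request:
{"name": "send_rows", "arguments": {"offset": [[-1, 0, 0], [-2, 0, 0], [-3, 0, 0], [-4, 0, 0], [-5, 0, 0]], "rot": [[0, 0, 0], [0, 0, 0], [0, 0, 0], [0, 0, 0], [0, 0, 0]], "jaw": [8.5, 8.5, 8.5, 8.5, 8.5]}}

```text
time: 6.58
ee_pos: [0.5322, 0.0637, 0.0613]
tcp_rot: [0.731, 0.682, 0.002, 0.001]
wrist_force: [-0.2, 4.9, 5.7]
finger_gap: 0.992
grip_force: 3.0
```

```bash
python3 -c "
from h import *
from plant import eyes
import cv2
st();go((.52,-.068,.06),-4)
s=eyes.snapshot('side')['image']
cv2.imwrite('pics/d.png',cv2.resize(s[70:220,100:300,::-1],(800,600),interpolation=cv2.INTER_CUBIC))"
```

```text
{'time': 6.583, 'ee_pos': [0.532, 0.064, 0.061], 'wrist_force': [-0.169, 4.905, 5.694], 'joint_positions': [0.118, 0.375, -0.302, 0.889, 0.002, 1.759]}
(0.52, -0.068, 0.06) off [-13.22  -0.3    0.09] rot [ 0.21 -0.13 -0.  ]
```

View pics/d.png

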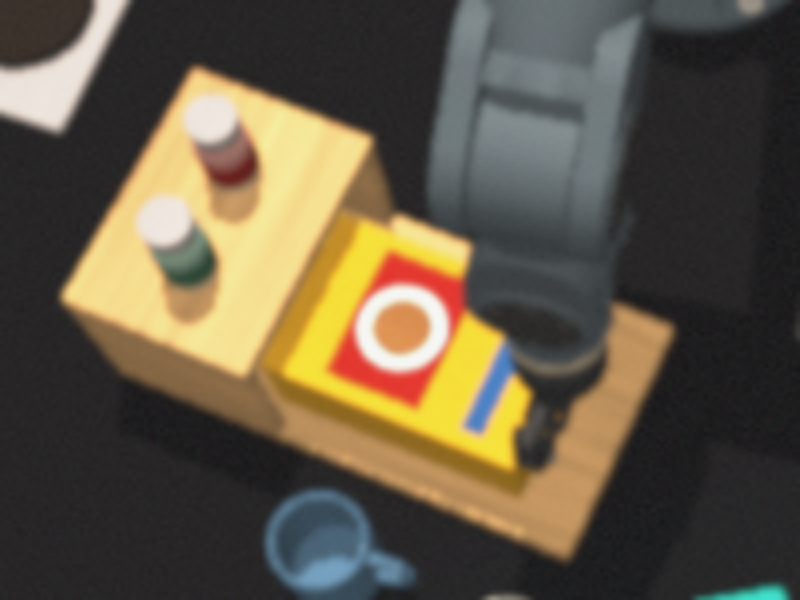

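It is straight and entering the mouth (carton top edge about (310,290)). The mug and jars are untouched, so I continue.

Request:
{"name": "send_rows", "arguments": {"offset": [[-1, 0, 0], [-2, 0, 0], [-3, 0, 0], [-4, 0, 0], [-5, 0, 0]], "rot": [[0, 0, 0], [0, 0, 0], [0, 0, 0], [0, 0, 0], [0, 0, 0]], "jaw": [8.5, 8.5, 8.5, 8.5, 8.5]}}

```text
time: 7.05
ee_pos: [0.5286, 0.0142, 0.061]
tcp_rot: [0.731, 0.682, 0.002, 0.0]
wrist_force: [0.3, 6.5, 7.4]
finger_gap: 0.999
grip_force: 3.9
```

Request:
{"name": "send_rows", "arguments": {"offset": [[-1, 0, 0], [-2, 0, 0], [-3, 0, 0], [-4, 0, 0], [-5, 0, 0]], "rot": [[0, 0, 0], [0, 0, 0], [0, 0, 0], [0, 0, 0], [0, 0, 0]], "jaw": [8.5, 8.5, 8.5, 8.5, 8.5]}}

```text
time: 7.47
ee_pos: [0.525, -0.0357, 0.061]
tcp_rot: [0.731, 0.682, 0.002, 0.0]
wrist_force: [0.5, 8.1, 8.7]
finger_gap: 1.001
grip_force: 4.1
```

Request:
{"name": "send_rows", "arguments": {"offset": [[-0.5, 0, 0], [-1, 0, 0], [-1.4, 0, 0], [-1.8, 0, 0], [-2, 0, 0]], "rot": [[0, 0, 0], [0, 0, 0], [0, 0, 0], [0, 0, 0], [0, 0, 0]], "jaw": [8.5, 8.5, 8.5, 8.5, 8.5]}}

```text
time: 7.88
ee_pos: [0.5235, -0.0556, 0.061]
tcp_rot: [0.731, 0.682, 0.002, 0.001]
wrist_force: [0.2, 6.7, 8.7]
finger_gap: 0.991
grip_force: 3.8
```

Request:
{"name": "send_rows", "arguments": {"offset": [[-0.2, 0, 0], [-0.4, 0, 0], [-0.6, 0, 0], [-0.8, 0, 0], [-0.8, 0, 0]], "rot": [[0, 0, 0], [0, 0, 0], [0, 0, 0], [0, 0, 0], [0, 0, 0]], "jaw": [8.5, 8.5, 8.5, 8.5, 8.5]}}

```text
time: 8.3
ee_pos: [0.523, -0.0636, 0.061]
tcp_rot: [0.731, 0.682, 0.002, 0.001]
wrist_force: [0.8, 5.3, 8.3]
finger_gap: 0.995
grip_force: 3.0
```

```bash
python3 -c "
from h import *
from plant import eyes
import cv2
st()
s=eyes.snapshot('side')['image']
cv2.imwrite('pics/e.png',cv2.resize(s[90:210,120:280,::-1],(800,600),interpolation=cv2.INTER_CUBIC))"
```

```text
{'time': 8.3, 'ee_pos': [0.523, -0.064, 0.061], 'wrist_force': [0.807, 5.279, 8.343], 'joint_positions': [-0.122, 0.363, -0.323, 0.882, 0.002, 1.519]}
```

View pics/e.png

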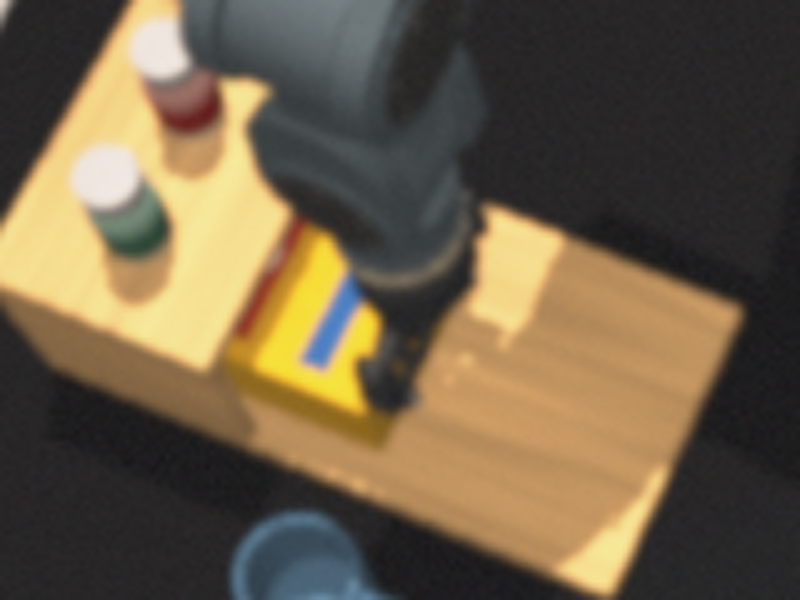

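The carton is in, with its foot end still about 10–20 mm short by tool position and no rise in force. I creep on while watching the force.

Request:
{"name": "send_rows", "arguments": {"offset": [[-0.1, 0, 0], [-0.2, 0, 0], [-0.3, 0, 0], [-0.4, 0, 0], [-0.5, 0, 0]], "rot": [[0, 0, 0], [0, 0, 0], [0, 0, 0], [0, 0, 0], [0, 0, 0]], "jaw": [8.5, 8.5, 8.5, 8.5, 8.5]}}

```text
time: 8.77
ee_pos: [0.5226, -0.0682, 0.061]
tcp_rot: [0.731, 0.682, 0.002, 0.001]
wrist_force: [0.7, 7.1, 8.7]
finger_gap: 0.996
grip_force: 3.8
```

Request:
{"name": "send_rows", "arguments": {"offset": [[-0.1, 0, 0], [-0.2, 0, 0], [-0.3, 0, 0]], "rot": [[0, 0, 0], [0, 0, 0], [0, 0, 0]], "jaw": [8.5, 8.5, 8.5]}}

```text
time: 9.02
ee_pos: [0.5225, -0.0703, 0.061]
tcp_rot: [0.731, 0.682, 0.003, -0.0]
wrist_force: [1.3, 17.2, 9.0]
finger_gap: 0.997
grip_force: 9.6
```

The force jump to 17 N shows the carton has reached the back wall. I back off and lift.

Request:
{"name": "send_rows", "arguments": {"offset": [[0.5, 0, 0], [2, 0, 0], [4.5, 0, 0], [7, 0, 0], [9, 0, 0]], "rot": [[0, 0, 0], [0, 0, 0], [0, 0, 0], [0, 0, 0], [0, 0, 0]], "jaw": [8.5, 8.5, 8.5, 8.5, 8.5]}}

```text
time: 9.43
ee_pos: [0.5276, 0.0187, 0.0598]
tcp_rot: [0.732, 0.682, 0.0, 0.0]
wrist_force: [-0.4, -0.4, -0.3]
finger_gap: 0.996
grip_force: 0.0
```

Request:
{"name": "send_rows", "arguments": {"offset": [[3, 0, -3], [7, 0, -5], [10, 0, -8], [13, 0, -11], [13, 0, -12]], "rot": [[0, 0, 0], [0, 0, 0], [0, 0, 0], [0, 0, 0], [0, 0, 0]], "jaw": [8.5, 8.5, 8.5, 8.5, 8.5]}}

```text
time: 9.85
ee_pos: [0.538, 0.1515, 0.1833]
tcp_rot: [0.731, 0.683, 0.002, 0.001]
wrist_force: [0.3, 0.2, 0.2]
finger_gap: 0.994
grip_force: 0.0
```

```bash
python3 -c "
from h import *
from plant import eyes
import cv2
st()
s=eyes.snapshot('side')['image']
cv2.imwrite('pics/f.png',cv2.resize(s[70:220,100:300,::-1],(800,600),interpolation=cv2.INTER_CUBIC))"
```

```text
{'time': 9.85, 'ee_pos': [0.538, 0.152, 0.183], 'wrist_force': [0.335, 0.221, 0.174], 'joint_positions': [0.274, 0.316, -0.05, 1.2, 0.0, 1.913]}
```

View pics/f.png

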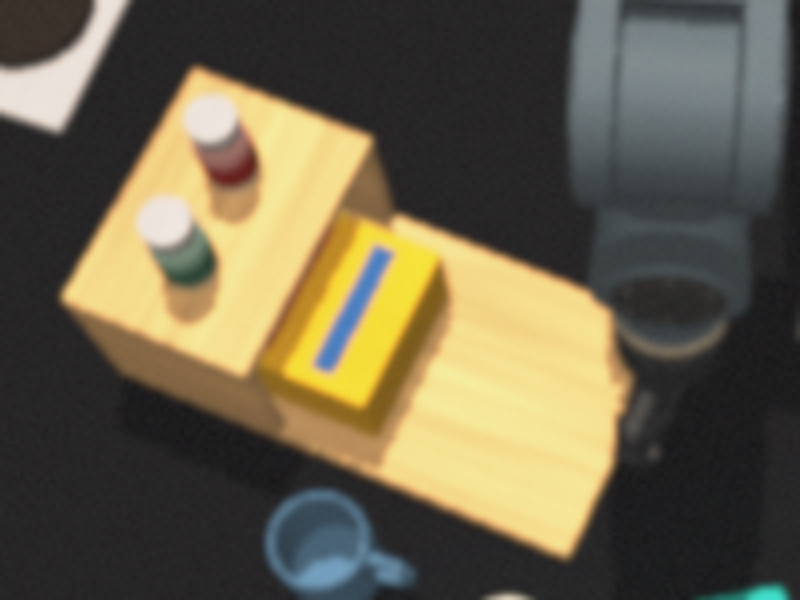

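The carton lies flat and square, with its foot-end top corners at (365,407) and (443,262). The jars and mug are standing. I check the depth, then hand in.

```bash
python3 -c "
from h import *
from plant import eyes,workorder
s=eyes.snapshot('side')
f=lambda u,v:(100+(u+.5)/4-.5,70+(v+.5)/4-.5)
a=np.radians(-94);O=np.array([.527,.111]);X=[]
for p in [(365,407),(443,262)]:
  e=ray(s,f(*p),.105)[:2]-O;X.append([e@[np.cos(a),np.sin(a)],e@[-np.sin(a),np.cos(a)]])
X=np.array(X);print(X.round(3))
if .178<X[:,0].mean()<.2: print(workorder.hand_in())"
```

```text
[[ 0.191  0.08 ]
 [ 0.187 -0.06 ]]
the job is handed in; nothing more can be done
None
```

The carton is in the cubby on its back, picture side up and against the back wall. Its foot end measures about 189 mm from the board's near edge (target 190). The jars and mug are standing where they were and the tin was not touched. The job was handed in after about 10 s, but hand-in returned no verdict.

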